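Mount a cell carrier on a dovetail rail

TASK

Slide the cell carrier onto the dovetail rail from the rail's open end, the end with the clamp knob trailing, and press it gently home against the end stop with a push of about 10 N. Then turn its clamp knob clockwise until the carrier is firmly clamped there, without forcing anything, and let go. Leave the flask, the slide box and the dish alone.

Things in the scene. Friction and masses are not known exactly. Their poses are not given: they have to be found in the camera images.
- rail: fixed aluminium dovetail rail on a dark foot plate. Origin: bench level, mid-length; +x runs along it from open end (x=-130 mm) to far end (black detector head 88 high, x 104 to 152), z up. Waist 30 wide from z 6 to 18, then flanks flare at 60 deg to a flat head 40.4 wide, z 27 to 30. Both narrow by 5 mm over the first 12 mm at the open end. Foot 66 wide, 6 thick
- stop: dark steel stop block clamped across the rail, 16 long, 54 wide, top at z 44 mm (button to 50); its place along the rail differs each time; it does not move. Origin on the rail's axis, at bench level, in the plane of the face that looks to the open end; axes as the rail
- stop_face (a point): point on the stop's face that looks to the open end, on the rail's centre line, 36 mm above the bench. Carrier home: its front face (40 mm ahead of the carrier's origin) touches here
- carrier: loose aluminium carrier, 0.5 kg. Origin: slot's centre line, level of its underside; +x leads, z up. Deck x -46..40, y -36..64, z 21..33 mm. Black square cell holder to grip: x -6..22, y -11..11, z 33..88. Dovetail slot right through: 1.2 mm play a side, 2 up; a sprung ball in it (5 N) presses the rail: 1 to 6 N drag, more if cocked. On the rail: on its axis, underside 9 mm above bench
- clamp_knob (a joint): clamp knob angle, rad, grows clockwise seen from above; 0 to 0.2 at the start (open), limit 1.85. Turns easily (0.02 Nm) until the cam meets the rail; where that is differs (0.4 to 1.3 rad, the cam's setting on its shaft). From there the torque needed to hold it climbs: 0.2 to 0.4 Nm is firm (0.1 to 0.25 rad further), over 0.5 is forced. It stays where it is left
- knob_grip (a point): middle of the clamp knob's wing, on its upright axis: 24 mm behind, 41 mm to the left (+y) and 47 mm above the carrier's origin. The black wing is 28 long, 9 thick, 18 high (9 above and below this point); it lies along the carrier's x at joint 0 and turns with the knob; point x = wing's length
- cam: dark eccentric disc with a rubber bush, 48 mm across, under the deck on the knob's shaft; turning the knob presses it against the side of the rail's waist. Origin on the knob's axis at the level of the carrier's underside
- flask: conical glass flask, 64 mm across, 97 high, bystander; origin at the centre of its underside
- slides: green slide box 74 x 85 x 36 mm, bystander; origin at the centre of its underside
- dish: small round culture dish 58 mm across, 15 high, bystander; origin at the centre of its underside
Mind the look-alikes: they are no part of the job. Leave any turquoise look-alike of the carrier alone.

How it is judged (in metres and radians):
On the way, in this order (a step that is already met when the one before it is completed fails the run):
1. the carrier has been slid onto the rail from its open end (y of carrier in the frame of rail between -0.0025 and 0.0025 m and z of carrier in the frame of rail between 0.006 and 0.012 m and angle between the x axis of carrier and the x axis of rail, either way round below 0.06 rad and x of carrier in the frame of rail between -0.12 and -0.04 m), for 0.02 s.
2. the carrier is pressed home against the stop (over 5 N), clamp still open (y of carrier in the frame of rail between -0.0025 and 0.0025 m and z of carrier in the frame of rail between 0.006 and 0.012 m and angle between the x axis of carrier and the x axis of rail, either way round below 0.06 rad and x of stop_face in the frame of carrier between 0.036 and 0.0415 m and contact force between carrier and stop above 5 N and contact force between cam and rail below 1 N), for 0.2 s.
At the end, for the whole second after the job is handed in: The carrier stands straight on the rail, its front within 2 mm of the stop, clamped: the cam presses the rail with 10 to 55 N; carrier at rest and released (y of carrier in the frame of rail between -0.0025 and 0.0025 m and z of carrier in the frame of rail between 0.006 and 0.012 m and angle between the x axis of carrier and the x axis of rail, either way round below 0.06 rad and x of stop_face in the frame of carrier between 0.036 and 0.042 m and contact force between cam and rail above 10 N and linear speed of carrier below 0.005 m/s); the robot touches nothing.
It fails at once if the carrier hits or presses the stop with more than 20 N (contact force between carrier and stop above 20 N).
It fails at once if the clamp is forced: more than 55 N between cam and rail (contact force between cam and rail above 55 N).
It fails at once if a bystander is shifted by more than 25 mm (distance of any of flask, slides, dish from where it was at the start of the episode above 0.025 m).
It also fails if it takes over 72 s, if anything falls off the work surface, if the arm or the gripper's body presses on something with over 40 N, if the wrist force passes 120 N, or if a joint passes its speed limit or range.

ROBOT

A 6-joint arm with a two-finger parallel gripper is mounted at the origin on a cart in front of the work surface, level with it; the furniture and walls round the work are solid. World frame = base frame: x ahead of the robot, y to its left, z up, the work surface at z = 0. Lengths are in m, angles in degrees, forces in N, time in s.
With the tool pointing down it reaches from about 0.25 to 0.8 m from the base axis. Payload 8.5 kg.
Tool frame: the origin (TCP) lies at the very end of the fingers, on their centre line; the grasp point (between the pads) lies 19 mm behind it; z points along the fingers, y is the line along which they close (so a half turn about z gives the same grasp; the last joint's range is limited). The gripper opens to 85 mm and grips with 20 to 120 N. Pads are 22 mm wide; open, the fingers measure 114 mm over their backs; the gripper's body (76 mm by 85 mm) begins 54 mm behind the grasp point. The pads swing forward as they close: fully open they stand 13 mm farther back than shut.
Start: joints at [75.287, 13.648, -0.773, 75.585, 0, 90], TCP at [0.133, 0.508, 0.202] pointing down, gripper open.
Joint ranges: [-152.45, 152.45], [-59.26, 108.67], [-65.41, 83.53], [-104.44, 129.93], [-82.83, 76.93], [-180, 180]. Speed limits (degrees/s): [127.2, 127.2, 159.86, 180, 180, 180].

INTERFACE

Orientations are given as [roll, pitch, yaw] about the fixed x, y, z axes, in that order (R = Rz(yaw) Ry(pitch) Rx(roll)).
In Python, from rig import r gives the robot as it stands.
- The arm moves only by the tool jog_arm, never from a script. Its argument "increments" is a list that holds one entry, the list of rows, each a list of 5 numbers: the finger opening in cm, from 0 to 8.54, then the shift along the world's x, y, z in cm, then the turn about the world's z in units of 8 degrees (1.0 is 8 degrees). A call has 1 to 12 rows; each row is the pose to reach, as a shift and turn from the pose commanded when the call began; what a row does not reach only later rows make up. A row lasts 1/10 s, in which the tool goes at most 50 mm and 8.59 degrees, less where a joint would pass 70% of its speed; a pose out of reach is approached as far as the arm can. A call with a gripper value outside its range is refused whole. The fingers move at their own pace and stop on an object; "grip_force" is the grip in N (left out, the last holds). Time passes only in rows, so rows that repeat a pose let the fingers close. It gives the time, the measured TCP pose, the force, the opening and the grip force at its end, in the units of the state.
- r.get_state(): the state, without advancing time (a new reading comes with each control period).
- r.capture(name): name is "scene" or "top" or "wrist"; returns a dict with "image" (480x640x3 uint8, blue, green, red), "K" (3x3 intrinsics, pixels), "extrinsics" (4x4, takes a point from world to camera coordinates). Camera axes: x right, y down, z forward; pixel columns grow to the right and rows downward; lengths in m; the calibration is good to about 2 mm. A picture is of the moment at which its call begins. There is no depth.
- r.job_done(): hands the job in; it is judged then, once.
Trained networks look in a picture, given as the dict that the camera call returned (one of the last four; its "shot" number tells which), for a name from the list of things; names that differ only in an ending like _2 or _b are one class to them, and where a whole thing is asked for, a point or a joint stands for the part that bears it (a point fixed in the world has none). Each returns a list of dicts, best first, with "score" (0 to 1); they miss things now and then, are a little off and sometimes report something else, mostly with a low value. They report only what shows in the picture. A call takes as long as a camera call. They do not tell look-alikes from the thing itself.
- r.look_for(name, picture): "point" ([x, y, z] in m, in world coordinates, good to about 4 mm: the middle of the surface that is visible of it).
- r.regions_of(name, picture): "region" (480x640 bool, what is visible of it).
- r.landmark_of(name, picture): "point" ([x, y, z] in m, in world coordinates, good to about 4 mm: a listed point, or the origin of a listed thing).
The state is a dict: "time_s": time; "joint_pos": joint angles; "dq": joint speeds; "tau": joint torques, N m; "tcp_pos": TCP position; "tool_rot": TCP orientation; "wrist_force": force on the tool from outside, world axes, zero at the start; "ft_torque": the same for the moment, N m; "opening": finger opening in m; "grasp_force": force on a finger pad.
Only numpy, scipy, OpenCV 4.12 (cv2) and the standard library are available. Lean on these libraries where they do the work, as an engineer would, in place of code of your own. Each camera call takes 0.05 s, during which the arm holds its last target. There are 200 camera calls.

## Working session

There is one attempt and no reset: what is moved stays moved. The work goes in short steps, Python scripts to look and compute and a tool call to move; the robot and the scene stay as the last step left them, time stands still between calls to the robot, and variables do not carry over. Pictures are saved under pics/ and viewed, at most 10 in all, crops included, and the job is handed in when it is done.

Besides the shell and the picture viewer there is one more tool, called after "Request:" by a JSON object that holds its "op" and its "data", one argument or row to a line. jog_arm: Moves the arm, as the interface text tells. Its arguments: {"type":"object","properties":{"increments":{"type":"array"},"grip_force":{"type":"number"}},"required":["increments"]}

```bash
mkdir -p pics; ls; cat > h.py <<'E'
from rig import r
import numpy as np, cv2
def proj(p,c):
    q=c["extrinsics"]@np.append(p,1); u=c["K"]@q[:3]; return u[:2]/u[2]
E
python3 - <<'E'
from h import *
ims=[]
for n in("scene","top"):
    c=r.capture(n); ims.append(c["image"]); cv2.imwrite(f"pics/{n}0.png",c["image"])
    for k in("rail","stop","stop_face","carrier","knob_grip","cam","flask","slides","dish"):
        for d in r.landmark_of(k,c)[:3]: print(n,k,np.round(d["point"],3),round(d["score"],2),proj(d["point"],c).round())
print({k:np.round(v,3) for k,v in r.get_state().items()})
E
```

```text
pics
scene rail [ 0.498  0.01  -0.003] 0.55 [289. 259.]
scene stop [ 0.492  0.056 -0.001] 0.55 [273. 251.]
scene stop_face [0.492 0.057 0.039] 0.76 [271. 238.]
scene stop_face [ 0.665 -0.373  0.001] 0.43 [478. 289.]
scene carrier [ 0.443 -0.296  0.001] 0.85 [390. 338.]
scene carrier [ 0.673  0.112 -0.001] 0.8 [305. 204.]
scene knob_grip [ 0.398 -0.313  0.046] 0.84 [386. 343.]
scene knob_grip [ 0.4   -0.314  0.003] 0.68 [385. 357.]
scene knob_grip [0.689 0.069 0.047] 0.58 [321. 192.]
scene cam [ 0.682  0.068 -0.004] 0.53 [320. 210.]
scene cam [ 0.402 -0.314  0.002] 0.45 [386. 357.]
scene flask [ 0.683 -0.128 -0.   ] 0.82 [385. 239.]
scene slides [ 0.661 -0.374 -0.   ] 0.86 [477. 291.]
scene dish [ 0.389  0.225 -0.   ] 0.83 [190. 245.]
scene dish [ 0.686 -0.124  0.   ] 0.32 [385. 238.]
top rail [ 0.495  0.012 -0.003] 0.88 [291. 259.]
top stop [ 0.487  0.061 -0.001] 0.71 [273. 262.]
top carrier [ 0.673  0.113 -0.002] 0.98 [255. 192.]
top carrier [ 0.445 -0.299 -0.002] 0.89 [410. 279.]
top knob_grip [0.688 0.072 0.051] 0.5 [268. 182.]
top knob_grip [ 0.406 -0.313  0.045] 0.44 [419. 293.]
top cam [0.684 0.07  0.006] 0.46 [271. 188.]
top cam [ 0.4   -0.313 -0.001] 0.44 [416. 296.]
top flask [ 0.683 -0.129 -0.   ] 0.57 [345. 189.]
top slides [ 0.66  -0.38   0.002] 0.57 [440. 198.]
top dish [0.395 0.219 0.002] 0.66 [210. 297.]
{'time_s': np.float64(1.0), 'joint_pos': array([ 7.5286e+01,  1.3646e+01, -7.7400e-01,  7.5584e+01, -2.0000e-03,
        8.9998e+01]), 'dq': array([-0.04 , -0.044, -0.03 ,  0.02 ,  0.004,  0.049]), 'tau': array([ 1.0000e-03, -5.3859e+01,  3.4669e+01,  3.0000e-03, -0.0000e+00,
       -0.0000e+00]), 'tcp_pos': array([0.133, 0.508, 0.202]), 'tool_rot': array([-1.79996e+02,  2.00000e-03,  1.65288e+02]), 'wrist_force': array([-0.203, -0.467, -0.186]), 'ft_torque': array([-0.043, -0.074,  0.049]), 'grasp_force': np.float64(0.0), 'opening': np.float64(0.085)}
```

View pics/scene0.png

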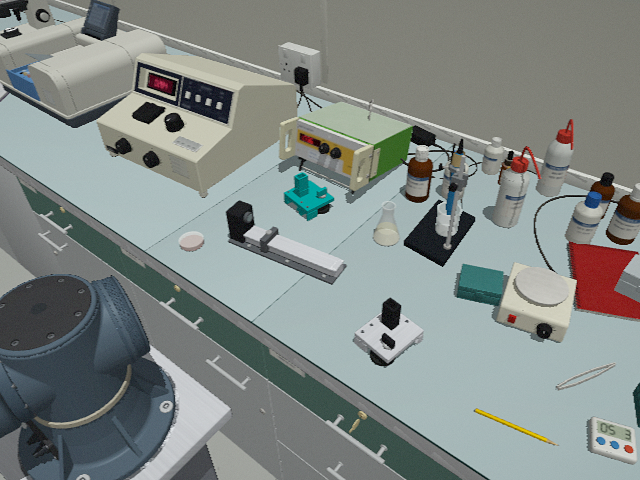

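View pics/top0.png

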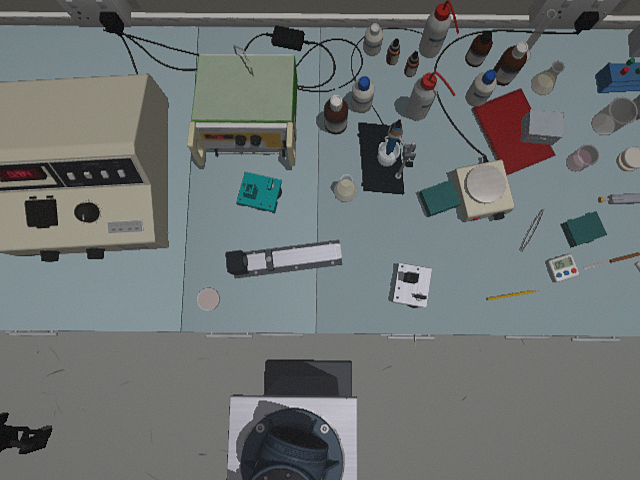

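Candidates for the carrier are the aluminium block with a black holder (scene 390,335; top 410,285) and the turquoise look-alike (scene 308,198; top 258,192). By the description it is the aluminium one. The rail runs from the detector head (top 236,262) to the open end (top 341,252), with the stop at about (265,258). Next: one close crop, plus the wrist camera's mounting.

```bash
python3 - <<'E'
from h import *
c=r.capture("top"); a=c["image"]
L=cv2.resize(a[230:320,370:460],(400,400),interpolation=cv2.INTER_CUBIC)
R=cv2.resize(a[215:305,220:350],(400,277),interpolation=cv2.INTER_CUBIC)
s=r.capture("scene")["image"]; S=cv2.resize(s[290:370,345:430],(400,323))
o=np.zeros((400,800,3),np.uint8); o[:,:400]=L; o[:277,400:]=R
cv2.imwrite("pics/crop1.png",o)
w=r.capture("wrist"); st=r.get_state()
from scipy.spatial.transform import Rotation as Ro
T=np.eye(4);T[:3,:3]=Ro.from_euler("xyz",st["tool_rot"],degrees=True).as_matrix();T[:3,3]=st["tcp_pos"]
print((np.linalg.inv(T)@np.linalg.inv(w["extrinsics"])).round(3)); print(w["K"])
# masks -> long axis
for n in("rail",):
    for d in r.regions_of(n,c)[:2]:
        m=d["region"].astype(np.uint8); print(n,d["score"],m.sum(),cv2.minAreaRect(cv2.findNonZero(m)))
E
```

```text
[[ 0.001 -0.966 -0.259  0.066]
 [ 1.     0.     0.    -0.   ]
 [-0.    -0.259  0.966 -0.172]
 [ 0.     0.     0.     1.   ]]
[[369.73226254   0.         316.85187565]
 [  0.         369.73226254 233.12149983]
 [  0.           0.           1.        ]]
rail 0.85 2824 ((283.3922424316406, 258.4544372558594), (26.539749145507812, 114.55778503417969), 84.11400604248047)
```

View pics/crop1.png

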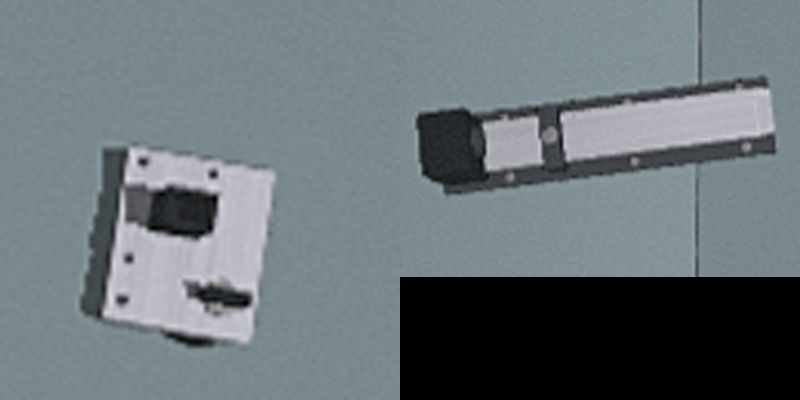

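The crop confirms it. It shows the aluminium carrier with the black holder at (180,210), and the knob lower right at (220,295), so +x leads to the left at about 81° in the world. In the rail half, the stop is at (550,135) and the open end is at right (770,115), with rail +x at about 96°. I'll move over the rail for a wrist view.

Request:
{"op": "jog_arm", "data": {
  "increments": [
    [[8.5,4,-5,0,-0.8],[8.5,6.5,-9.5,0,-1.7],[8.5,8.5,-14,0,-2.6],[8.5,11,-18.5,0,-3.5],[8.5,13,-23,0,-4.4],[8.5,15.5,-27.5,0,-5.3],[8.5,17.5,-32,0,-6.2],[8.5,20,-36.5,0,-7.1],[8.5,22,-41,0,-8],[8.5,24.5,-45.5,0,-8.9],[8.5,26,-49,0,-9.7],[8.5,27,-53,0,-10.5]]
  ]
}}

```text
time_s: 2.4
tcp_pos: [0.4045, -0.0245, 0.2021]
tool_rot: [179.9, -0.0, 81.0]
wrist_force: [0.6, 0.5, 0.2]
opening: 0.0849
grasp_force: 0.0
```

Request:
{"op": "jog_arm", "data": {
  "increments": [
    [[8.5,0,0,0,0],[8.5,0,0,0,0]]
  ]
}}

```text
time_s: 2.6
tcp_pos: [0.4032, -0.0233, 0.2017]
tool_rot: [-180.0, -0.0, 81.1]
wrist_force: [-0.8, -0.1, 0.0]
opening: 0.0851
grasp_force: 0.0
```

```bash
python3 - <<'E'
from h import *
c=r.capture("wrist"); cv2.imwrite("pics/w1.png",c["image"]); np.savez("w1.npz",**{k:c[k] for k in("image","K","extrinsics")})
for k in("rail","stop","stop_face","carrier","knob_grip"):
    for d in r.landmark_of(k,c)[:3]: print(k,np.round(d["point"],4),round(d["score"],2),proj(d["point"],c).round())
print({k:np.round(v,3) for k,v in r.get_state().items() if k in("time_s","tcp_pos","tool_rot","joint_pos")})
E
```

```text
rail [ 0.5009  0.0125 -0.0032] 0.94 [409. 150.]
stop [ 0.4962  0.0533 -0.0029] 0.9 [400. 108.]
stop_face [0.4961 0.0594 0.0372] 0.74 [409.  97.]
carrier [0.6693 0.1131 0.0034] 0.94 [589.   6.]
carrier [ 0.6574 -0.373  -0.0013] 0.71 [563. 445.]
carrier [ 4.450e-01 -2.986e-01 -1.000e-04] 0.62 [386. 418.]
{'time_s': np.float64(2.9), 'joint_pos': array([-2.9940e+00,  1.7080e+00, -1.5044e+01,  7.3242e+01,  6.0000e-03,
        9.5555e+01]), 'tcp_pos': array([ 0.403, -0.021,  0.202]), 'tool_rot': array([ 1.79995e+02, -7.00000e-03,  8.14500e+01])}
```

View pics/w1.png

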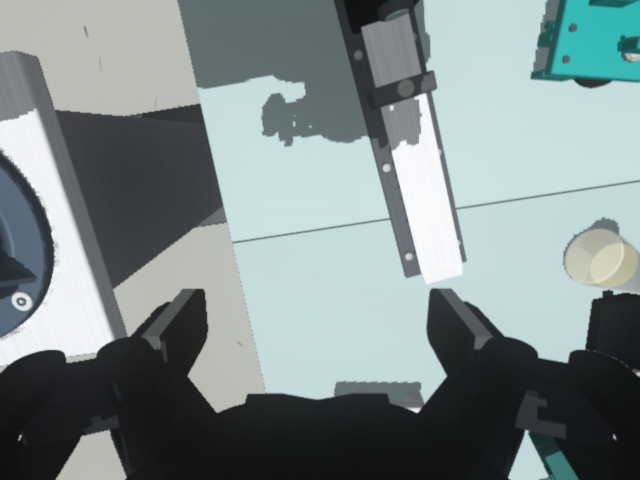

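The view shows the rail open end at about (442,280), the stop at (403,88), the turquoise look-alike at upper right, and the flask at (600,250). I'll fit the head edges on the z=30 mm plane.

```bash
cat >> h.py <<'E'
def back(uv,c,z):
    E=c["extrinsics"]; R,t=E[:3,:3],E[:3,3]; o=-R.T@t
    d=(R.T@np.linalg.inv(c["K"])@np.c_[uv,np.ones(len(uv))].T).T
    return o+d*((z-o[2])/d[:,2])[:,None]
E
python3 - <<'E'
from h import *
c=np.load("w1.npz"); g=cv2.cvtColor(c["image"],cv2.COLOR_BGR2HSV)
hsv=g; m=((hsv[...,1]<15)&(hsv[...,2]>225)).astype(np.uint8); m[:, :380]=0; m[:,475:]=0; m[:140]=0; m[290:]=0
n,l,s,_=cv2.connectedComponentsWithStats(m); k=1+np.argmax(s[1:,4]); m=l==k; print(s[k])
L=[];R=[]
for v in range(160,240,4):
    u=np.where(m[v])[0]; L.append((u[0]-.5,v)); R.append((u[-1]+.5,v))
res=[]
for P in(L,R):
    X=back(np.array(P,float),c,0.03)[:,:2]; q=np.polyfit(X[:,1],X[:,0],1); e=np.abs(np.polyval(q,X[:,1])-X[:,0]).max(); print(q,"res mm",e*1e3,"ang",90-np.degrees(np.arctan(q[0]))); res.append(q)
print("width",(res[1][1]-res[0][1])/np.hypot(1,res[0][0]))
mid=(res[0]+res[1])/2; print("mid",mid)
for y in(-.12,0,.06): print(y,np.polyval(mid,y))
v,u=np.where(m); b=v.max(); print("bottom rows",[ (vv,u[v==vv].min(),u[v==vv].max()) for vv in range(b-12,b+1,2)])
print(back(np.array([[u[v==b].mean(),b+.5]]),c,.03))
E
```

```text
[ 392  140   71  145 6033]
[-0.1452439   0.47974154] res mm 2.7755575615628914e-13 ang 98.26407322473727
[-0.137141    0.52043245] res mm 0.4365131512846787 ang 97.80888818905927
width 0.04026837487694119
mid [-0.14119245  0.500087  ]
-0.12 0.5170300909134747
0 0.5000869969536571
0.06 0.4916154499737483
bottom rows [(272, np.int64(422), np.int64(462)), (274, np.int64(422), np.int64(461)), (276, np.int64(423), np.int64(455)), (278, np.int64(424), np.int64(447)), (280, np.int64(425), np.int64(440)), (282, np.int64(425), np.int64(433)), (284, np.int64(426), np.int64(427))]
[[ 0.49883676 -0.11901224  0.03      ]]
```

Request:
{"op": "jog_arm", "data": {
  "increments": [
    [[8.5,1,-5,0,0],[8.5,2,-10,0,0],[8.5,3,-15,0,0],[8.5,4,-20,0,0],[8.5,4,-24,0,0],[8.5,4,-27,0,0],[8.5,4,-27,0,0],[8.5,4,-27,0,0],[8.5,4,-27,0,0]]
  ]
}}

```text
time_s: 3.8
tcp_pos: [0.4435, -0.2908, 0.2019]
tool_rot: [-180.0, -0.0, 81.4]
wrist_force: [-0.7, 0.7, 0.6]
opening: 0.0851
grasp_force: 0.0
```

```bash
python3 - <<'E'
from h import *
c=r.capture("wrist"); cv2.imwrite("pics/w2.png",c["image"]); np.savez("w2.npz",**{k:c[k] for k in("image","K","extrinsics")})
for k in("carrier","knob_grip"):
    for d in r.landmark_of(k,c)[:3]: print(k,np.round(d["point"],4),round(d["score"],2),proj(d["point"],c).round())
print({k:np.round(v,3) for k,v in r.get_state().items() if k in("time_s","tcp_pos","tool_rot","joint_pos")})
E
```

```text
carrier [ 0.4451 -0.2997 -0.0011] 0.65 [320. 208.]
knob_grip [ 0.4013 -0.312   0.0466] 0.6 [275. 238.]
{'time_s': np.float64(3.95), 'joint_pos': array([-3.3271e+01,  1.4175e+01, -1.4000e-02,  7.5799e+01, -0.0000e+00,
        6.5335e+01]), 'tcp_pos': array([ 0.444, -0.291,  0.202]), 'tool_rot': array([1.79989e+02, 5.00000e-03, 8.13940e+01])}
```

View pics/w2.png

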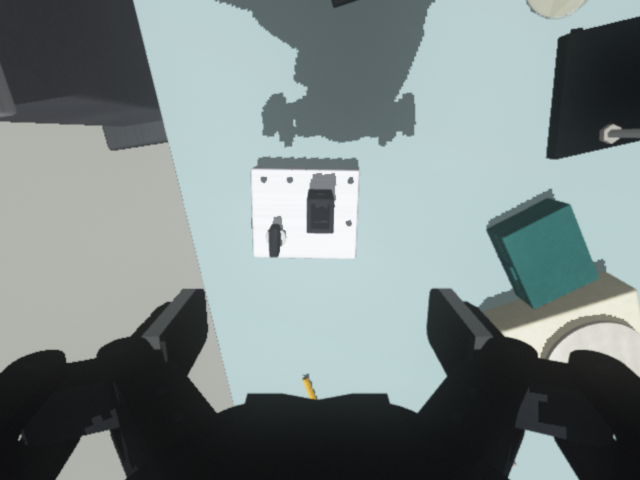

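The view shows the carrier deck at (252–358, 168–258), the holder at (320,212), the knob at (275,238), and the slide box well clear at (545,250). I'll fit the deck rectangle on z=33 mm.

```bash
python3 - <<'E'
from h import *
c=np.load("w2.npz"); hsv=cv2.cvtColor(c["image"],cv2.COLOR_BGR2HSV)
m=((hsv[...,1]<15)&(hsv[...,2]>190)).astype(np.uint8); m[:,:240]=0;m[:,370:]=0;m[:150]=0;m[270:]=0
n,l,s,_=cv2.connectedComponentsWithStats(m); m=l==1+np.argmax(s[1:,4])
v,u=np.where(m); P=back(np.c_[u,v].astype(float),c,.033)[:,:2]*1000
rc=cv2.minAreaRect(P.astype(np.float32)); print(rc); 
# edges by robust line fits: left/right columns per row, top/bottom per col
def fit(pts,sw):
    X=back(np.array(pts,float),c,.033)[:,:2]
    x,y=(X[:,1],X[:,0]) if sw else (X[:,0],X[:,1])
    for _ in range(3):
        q=np.polyfit(x,y,1); e=abs(np.polyval(q,x)-y); k=e<=np.percentile(e,85); x,y=x[k],y[k]
    return q
rows=range(180,245,4); cols=range(262,350,4)
L=fit([(np.where(m[a])[0][0]-.5,a) for a in rows],1); R=fit([(np.where(m[a])[0][-1]+.5,a) for a in rows],1)
T=fit([(a,np.where(m[:,a])[0][0]-.5) for a in cols],0); B=fit([(a,np.where(m[:,a])[0][-1]+.5) for a in cols],0)
print("ang L,R",90-np.degrees(np.arctan([L[0],R[0]])),"T,B",90+np.degrees(np.arctan([T[0],B[0]])))
def X(a,b): # x=a0 y+a1 ; y=b0 x+b1
    y=(b[0]*a[1]+b[1])/(1-a[0]*b[0]); return np.array([a[0]*y+a[1],y])
C=np.array([X(a,b) for a in(L,R) for b in(T,B)]); print(C.round(4))
th=np.arctan2(*( (C[0]+C[2]-C[1]-C[3])[::-1])); print("len",np.linalg.norm(C[0]-C[1]),np.linalg.norm(C[0]-C[2]),"th",np.degrees(th))
th=np.radians(81.4); ex=np.array([np.cos(th),np.sin(th)]);ey=np.array([-ex[1],ex[0]])
o=C.mean(0)+.003*ex-.014*ey; print("origin",o,"holder",o+.008*ex, "knob",o-.024*ex+.041*ey)
E
```

```text
((430.1502990722656, -297.0982666015625), (84.93614196777344, 98.91024780273438), 80.51102447509766)
ang L,R [80.77065073 80.28345407] T,B [80.5003598  80.48450672]
[[ 0.3881 -0.2468]
 [ 0.3745 -0.3308]
 [ 0.4861 -0.2632]
 [ 0.4718 -0.3471]]
len 0.08506161967865238 0.09936607708914888 th 80.52701380695545
origin [ 0.44443741 -0.29609852] holder [ 0.4456337  -0.28818847] knob [ 0.40030955 -0.31369773]
```

Request:
{"op": "jog_arm", "data": {
  "increments": [
    [[8.5,0.2,0.2,-4,-0.1],[8.5,0.2,0.25,-8,-0.1],[8.5,0.2,0.25,-12,-0.1],[8.5,0.2,0.25,-14.5,-0.1],[8.5,0.2,0.25,-16,-0.1],[8.5,0.2,0.25,-16,-0.1],[8.5,0.2,0.25,-16,-0.1]]
  ],
  "grip_force": 30
}}

```text
time_s: 4.65
tcp_pos: [0.4457, -0.2894, 0.0425]
tool_rot: [180.0, 0.0, 80.5]
wrist_force: [0.9, 0.4, 0.9]
opening: 0.0849
grasp_force: 0.0
```

Request:
{"op": "jog_arm", "data": {
  "increments": [
    [[2,0,0,0,0],[2,0,0,0,0],[2,0,0,0,0],[2,0,0,0,0],[2,0,0,0,0],[2,0,0,0,0],[2,0,0,0,0],[2,0,0,0,0],[2,0,0,0,0],[2,0,0,0,0]]
  ],
  "grip_force": 30
}}

```text
time_s: 5.65
tcp_pos: [0.4456, -0.2899, 0.0423]
tool_rot: [180.0, 0.0, 80.5]
wrist_force: [-0.6, 1.0, 5.0]
opening: 0.0213
grasp_force: 29.7
```

Request:
{"op": "jog_arm", "data": {
  "increments": [
    [[2,0,0,0.3,0],[2,0,0,1.5,0],[2,0,0,3,0],[2,1.5,2,4,0.4],[2,3,4.5,4,0.9],[2,5,7.5,4,1.4],[2,6.5,10,4,1.8],[2,7.5,11.5,4,2.1],[2,7.8,12,4,2.2],[2,7.8,12,4,2.2],[2,7.8,12,4,2.2]]
  ],
  "grip_force": 60
}}

```text
time_s: 6.75
tcp_pos: [0.5228, -0.1702, 0.0819]
tool_rot: [-180.0, 0.0, 98.0]
wrist_force: [0.5, 1.1, -4.9]
opening: 0.0213
grasp_force: 43.9
```

```bash
python3 - <<'E'
from h import *
c=r.capture("wrist"); cv2.imwrite("pics/w3.png",c["image"]); np.savez("w3.npz",**{k:c[k] for k in("image","K","extrinsics")})
for k in("rail","stop_face","carrier","knob_grip"):
    for d in r.landmark_of(k,c)[:2]: print(k,np.round(d["point"],4),round(d["score"],2),proj(d["point"],c).round())
print({k:np.round(v,4) for k,v in r.get_state().items()})
E
```

```text
carrier [ 0.5271 -0.1793  0.0398] 0.63 [322. 261.]
knob_grip [ 0.4871 -0.2063  0.0872] 0.88 [237. 332.]
{'time_s': np.float64(7.0), 'joint_pos': array([-1.80434e+01,  1.98672e+01, -1.01413e+01,  6.00010e+01,
       -7.80000e-03,  6.39447e+01]), 'dq': array([ 0.1217,  0.0513,  0.0826,  0.0373, -0.0086, -0.0115]), 'tau': array([ 6.28000e-02, -6.20159e+01,  3.33853e+01,  5.31000e-02,
       -7.21000e-02,  1.50000e-03]), 'tcp_pos': array([ 0.523 , -0.1704,  0.0819]), 'tool_rot': array([-1.799881e+02,  2.800000e-03,  9.801190e+01]), 'wrist_force': array([ 0.4293, -0.3817, -5.554 ]), 'ft_torque': array([ 0.0282, -0.0281, -0.0306]), 'grasp_force': np.float64(43.8856), 'opening': np.float64(0.0209)}
```

View pics/w3.png

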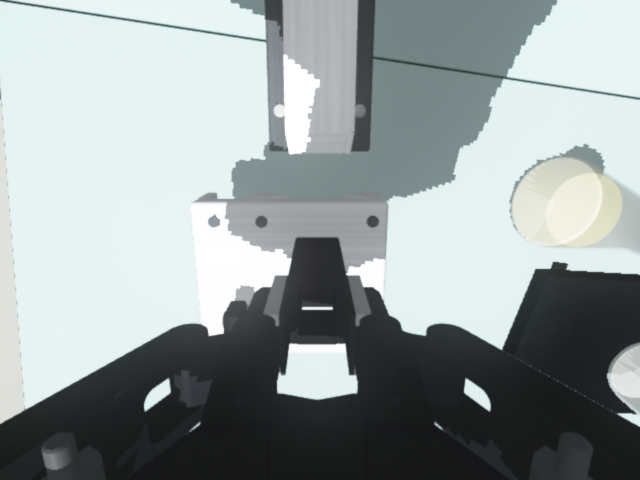

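The carrier is held straight. The rail's open end is at (320,150), its foot edges at about u=268 and 373, its head at about 285–357, and the holder is at u≈317. I'll measure the lateral offset in the tool frame.

```bash
python3 - <<'E'
from h import *
c=np.load("w3.npz"); g=cv2.GaussianBlur(cv2.cvtColor(c["image"],cv2.COLOR_BGR2GRAY),(3,3),0).astype(float)
tcp=np.array([.523,-.1704]); th=np.radians(98.01); ex=np.array([np.cos(th),np.sin(th)]); ey=np.array([-ex[1],ex[0]])
def edge(rows,lo,hi,z):
    P=[]
    for v in rows:
        d=abs(np.gradient(g[v]))[lo:hi]; i=d.argmax(); w=d[max(i-2,0):i+3]; P.append((lo+max(i-2,0)+(w*np.arange(len(w))).sum()/w.sum(),v))
    X=back(np.array(P),c,z)[:,:2]-tcp; a,b=X@ex,X@ey
    for _ in range(3):
        q=np.polyfit(a,b,1); e=abs(np.polyval(q,a)-b); k=e<=np.percentile(e,80); a,b=a[k],b[k]
    return np.degrees(q[0]),1e3*np.polyval(q,.04),1e3*e.max()
r1=range(50,125,3)
for n,lo,hi,z in(("headL",278,293,.03),("headR",349,363,.03),("footL",262,275,.006),("footR",366,380,.006)): print(n,np.round(edge(r1,lo,hi,z),2))
# deck sides & front (z = .04+.033)
print("deckR",np.round(edge(range(215,260,3),380,394,.0725),2)); print("deckL",np.round(edge(range(215,300,3),186,200,.0725),2))
for u in(300,320,340):
    d=abs(np.gradient(g[:,u])); v=140+d[140:170].argmax(); f=185+d[185:215].argmax()
    print("end x",(back(np.array([[u,v]],float),c,.03)[0,:2]-tcp)@ex,"front x",(back(np.array([[u,f]],float),c,.0725)[0,:2]-tcp)@ex)
E
```

```text
headL [-0.02 19.61  0.06]
headR [ -0.11 -21.09   0.06]
footL [-0.06 31.92  0.05]
footR [  0.06 -33.8    0.05]
deckR [ 1.900e-01 -3.489e+01  3.000e-02]
deckL [-0.09 63.45  0.15]
end x 0.05482030294741842 front x 0.03308741399409508
end x 0.05483063994682198 front x 0.03309677201455632
end x 0.054840976364891825 front x 0.03310612949044083
```

Request:
{"op": "jog_arm", "data": {
  "increments": [
    [[2,0.1,0,-1.5,0],[2,0.1,0,-2.6,0],[2,0.1,0,-3,0],[2,0.1,0,-3,0],[2,-0.05,1,-3,0],[2,-0.2,2,-3,0],[2,-0.24,2.4,-3,0],[2,-0.28,2.8,-3,0],[2,-0.34,3.2,-3,0],[2,-0.4,3.6,-3,0],[2,-0.45,4,-3,0],[2,-0.45,4,-3,0]]
  ]
}}

```text
time_s: 8.2
tcp_pos: [0.5187, -0.1293, 0.0519]
tool_rot: [-180.0, -0.0, 98.1]
wrist_force: [0.2, -0.5, -5.4]
opening: 0.0208
grasp_force: 43.8
```

Request:
{"op": "jog_arm", "data": {
  "increments": [
    [[2,-0.06,0.4,0,0],[2,-0.11,0.8,0,0],[2,-0.17,1.2,0,0],[2,-0.22,1.6,0,0],[2,-0.28,2,0,0],[2,-0.34,2.4,0,0],[2,-0.39,2.8,0,0],[2,-0.45,3.2,0,0],[2,-0.5,3.6,0,0],[2,-0.56,4,0,0],[2,-0.56,4,0,0]]
  ]
}}

```text
time_s: 9.3
tcp_pos: [0.5128, -0.0888, 0.0518]
tool_rot: [-180.0, -0.1, 98.1]
wrist_force: [-3.5, 0.0, -5.1]
opening: 0.0209
grasp_force: 43.9
```

```bash
python3 - <<'E'
from h import *
s=r.get_state(); print({k:np.round(s[k],4) for k in("time_s","tcp_pos","tool_rot","wrist_force","ft_torque")})
for n in("wrist","scene","top"):
    c=r.capture(n)
    for k in("stop_face","carrier","knob_grip","rail"):
        for d in r.landmark_of(k,c)[:2]: print(n,k,np.round(d["point"],4),round(d["score"],2))
    if n=="scene": cv2.imwrite("pics/s4.png",cv2.resize(c["image"][170:310,210:400],None,fx=3,fy=3))
E
```

```text
{'time_s': np.float64(9.3), 'tcp_pos': array([ 0.5128, -0.0888,  0.0518]), 'tool_rot': array([-1.799627e+02, -6.470000e-02,  9.812130e+01]), 'wrist_force': array([-3.509 ,  0.0365, -5.1087]), 'ft_torque': array([ 0.1666,  1.1617, -0.0034])}
wrist carrier [ 0.5139 -0.098   0.008 ] 0.67
wrist knob_grip [ 0.4764 -0.126   0.055 ] 0.62
wrist rail [0.4996 0.012  0.001 ] 0.7
scene stop_face [0.4872 0.0612 0.0381] 0.55
scene carrier [ 0.5135 -0.0978  0.009 ] 0.7
scene carrier [0.6726 0.1139 0.0011] 0.65
scene knob_grip [ 0.4754 -0.127   0.0575] 0.65
scene knob_grip [ 0.5145 -0.0969  0.0116] 0.2
scene rail [0.4936 0.0143 0.0018] 0.65
scene rail [ 0.473  -0.129   0.0575] 0.55
top stop_face [0.4923 0.0596 0.0363] 0.57
top carrier [ 0.6717  0.1149 -0.0021] 0.59
top knob_grip [0.6907 0.0676 0.0466] 0.64
```

View pics/s4.png

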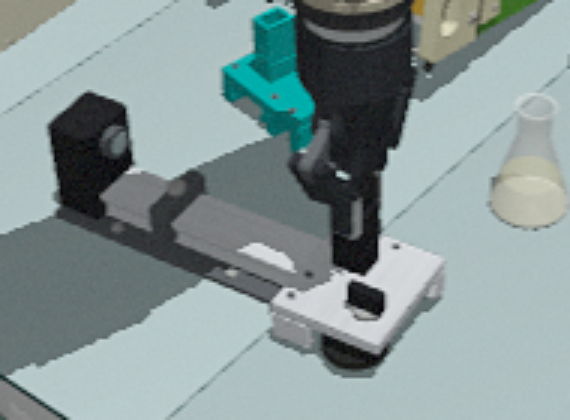

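The carrier is on the rail. The scene view shows the deck straddling the open end at about (330,280), with the stop still ahead at (178,195) and about 117 mm to go. I'll advance 100 mm.

Request:
{"op": "jog_arm", "data": {
  "increments": [
    [[2,-0.13,0.9,0,0],[2,-0.25,1.8,0,0],[2,-0.38,2.7,0,0],[2,-0.5,3.6,0,0],[2,-0.63,4.5,0,0],[2,-0.76,5.4,0,0],[2,-0.88,6.3,0,0],[2,-1.01,7.2,0,0],[2,-1.12,8,0,0],[2,-1.22,8.7,0,0],[2,-1.3,9.3,0,0],[2,-1.3,9.3,0,0]]
  ]
}}

```text
time_s: 11.25
tcp_pos: [0.5001, 0.0038, 0.0519]
tool_rot: [-180.0, -0.0, 98.1]
wrist_force: [-4.5, 0.9, -4.8]
opening: 0.021
grasp_force: 44.0
```

Request:
{"op": "jog_arm", "data": {
  "increments": [
    [[2,-0.02,0.1,0,0],[2,-0.03,0.2,0,0],[2,-0.05,0.3,0,0],[2,-0.06,0.4,0,0],[2,-0.07,0.5,0,0],[2,-0.08,0.6,0,0],[2,-0.1,0.7,0,0],[2,-0.1,0.7,0,0]]
  ]
}}

```text
time_s: 12.05
tcp_pos: [0.4992, 0.0105, 0.0519]
tool_rot: [-180.0, -0.0, 98.1]
wrist_force: [-3.6, -0.2, -5.2]
opening: 0.0209
grasp_force: 44.0
```

```bash
python3 - <<'E'
from h import *
s=r.get_state(); print({k:np.round(s[k],4) for k in("time_s","tcp_pos","tool_rot","wrist_force","ft_torque")})
c=r.capture("wrist")
for k in("stop_face","carrier","knob_grip","rail"):
    for d in r.landmark_of(k,c)[:2]: print(k,np.round(d["point"],4),round(d["score"],2))
cv2.imwrite("pics/w5.png",c["image"][60:400,140:540])
E
```

```text
{'time_s': np.float64(12.05), 'tcp_pos': array([0.4992, 0.0105, 0.0519]), 'tool_rot': array([-1.799919e+02, -2.170000e-02,  9.809430e+01]), 'wrist_force': array([-3.6142, -0.1721, -5.2271]), 'ft_torque': array([-1.037e-01,  1.281e+00,  9.000e-04])}
stop_face [0.4917 0.0585 0.0358] 0.67
carrier [0.4988 0.0014 0.0085] 0.71
carrier [0.6704 0.1128 0.0017] 0.56
knob_grip [ 0.4628 -0.027   0.0547] 0.58
```

View pics/w5.png

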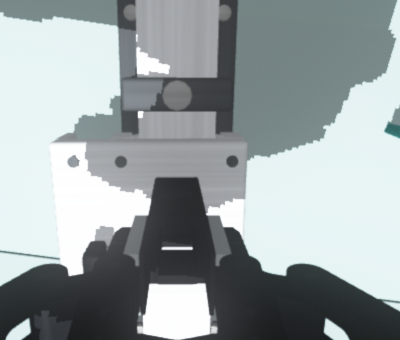

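The front edge of the deck (crop 150,140) still stands short of the stop (175,95), by about 15 mm. I'll creep on.

Request:
{"op": "jog_arm", "data": {
  "increments": [
    [[2,-0.02,0.15,0,0],[2,-0.04,0.3,0,0],[2,-0.06,0.45,0,0],[2,-0.08,0.6,0,0],[2,-0.1,0.75,0,0],[2,-0.12,0.9,0,0],[2,-0.13,0.95,0,0],[2,-0.14,1,0,0],[2,-0.15,1.05,0,0],[2,-0.15,1.1,0,0]]
  ]
}}

```text
time_s: 13.3
tcp_pos: [0.4978, 0.0212, 0.0519]
tool_rot: [-180.0, 0.0, 98.1]
wrist_force: [-4.7, -2.4, -4.5]
opening: 0.0209
grasp_force: 44.0
```

Request:
{"op": "jog_arm", "data": {
  "increments": [
    [[2,-0.01,0.04,0,0],[2,-0.01,0.08,0,0],[2,-0.02,0.12,0,0],[2,-0.02,0.16,0,0]]
  ]
}}

```text
time_s: 13.7
tcp_pos: [0.4975, 0.0229, 0.0518]
tool_rot: [-180.0, -0.0, 98.1]
wrist_force: [-4.3, -1.7, -4.7]
opening: 0.0205
grasp_force: 44.0
```

Request:
{"op": "jog_arm", "data": {
  "increments": [
    [[2,0,0.03,0,0],[2,-0.01,0.06,0,0],[2,-0.01,0.09,0,0],[2,-0.02,0.12,0,0]]
  ]
}}

```text
time_s: 14.1
tcp_pos: [0.4973, 0.0241, 0.0519]
tool_rot: [-180.0, 0.0, 98.1]
wrist_force: [-4.3, -2.1, -5.6]
opening: 0.0209
grasp_force: 44.0
```

Request:
{"op": "jog_arm", "data": {
  "increments": [
    [[2,0,0.03,0,0],[2,-0.01,0.06,0,0],[2,-0.01,0.09,0,0]]
  ]
}}

```text
time_s: 14.4
tcp_pos: [0.4972, 0.025, 0.0519]
tool_rot: [-180.0, -0.0, 98.1]
wrist_force: [-4.5, -1.5, -4.4]
opening: 0.0208
grasp_force: 44.0
```

Request:
{"op": "jog_arm", "data": {
  "increments": [
    [[2,0,0.03,0,0],[2,-0.01,0.06,0,0],[2,-0.01,0.09,0,0]]
  ]
}}

```text
time_s: 14.7
tcp_pos: [0.4971, 0.0254, 0.0519]
tool_rot: [-180.0, 0.1, 98.1]
wrist_force: [-5.1, -4.6, -4.2]
opening: 0.0208
grasp_force: 44.0
```

Request:
{"op": "jog_arm", "data": {
  "increments": [
    [[2,0,0.03,0,0],[2,-0.01,0.06,0,0]]
  ]
}}

```text
time_s: 14.9
tcp_pos: [0.4971, 0.0256, 0.052]
tool_rot: [-180.0, 0.1, 98.1]
wrist_force: [-5.6, -5.2, -3.4]
opening: 0.0208
grasp_force: 44.1
```

Request:
{"op": "jog_arm", "data": {
  "increments": [
    [[2,0,0.03,0,0],[2,-0.01,0.06,0,0]]
  ]
}}

```text
time_s: 15.1
tcp_pos: [0.4971, 0.0258, 0.052]
tool_rot: [180.0, 0.2, 98.0]
wrist_force: [-4.2, -7.3, -3.9]
opening: 0.0205
grasp_force: 44.2
```

Request:
{"op": "jog_arm", "data": {
  "increments": [
    [[2,-0.01,0.04,0,0],[2,-0.01,0.08,0,0],[2,-0.01,0.08,0,0],[2,-0.01,0.08,0,0]]
  ]
}}

```text
time_s: 15.5
tcp_pos: [0.4971, 0.0261, 0.0521]
tool_rot: [180.0, 0.2, 98.0]
wrist_force: [-4.7, -9.4, -3.2]
opening: 0.021
grasp_force: 44.3
```

Request:
{"op": "jog_arm", "data": {
  "increments": [
    [[2,0,0.03,0,0],[2,0,0.03,0,0],[2,0,0.03,0,0],[2,0,0.03,0,0]]
  ]
}}

```text
time_s: 15.9
tcp_pos: [0.4971, 0.0262, 0.0522]
tool_rot: [180.0, 0.2, 98.0]
wrist_force: [-4.6, -11.4, -1.6]
opening: 0.0208
grasp_force: 44.4
```

Request:
{"op": "jog_arm", "data": {
  "increments": [
    [[2,0,0,0,0],[2,0,0,0,0],[2,0,-0.1,0,0],[2,0,-0.2,0,0],[2,0,-0.23,0,0],[2,0,-0.23,0,0],[2,0,-0.23,0,0]]
  ]
}}

```text
time_s: 16.6
tcp_pos: [0.497, 0.0256, 0.0519]
tool_rot: [180.0, 0.0, 98.1]
wrist_force: [-4.4, -2.8, -6.1]
opening: 0.0208
grasp_force: 44.0
```

Request:
{"op": "jog_arm", "data": {
  "increments": [
    [[2.6,0,0,0,0],[3.5,0,0,0,0],[5,0,0,0,0],[5,0,0,0,0],[5,0,0,0,0],[5,0,0,2,0],[5,0,0,5,0],[5,-1.5,-2,8,0],[5,-2.5,-4.5,9,0],[5,-3,-6,9,0],[5,-3,-6,9,0],[5,-3,-6,9,0]]
  ],
  "grip_force": 20
}}

```text
time_s: 17.8
tcp_pos: [0.467, -0.0341, 0.1419]
tool_rot: [180.0, -0.0, 98.0]
wrist_force: [-0.3, 0.3, 1.0]
opening: 0.0501
grasp_force: 0.0
```

```bash
python3 - <<'E'
from h import *
s=r.get_state(); print({k:np.round(s[k],4) for k in("time_s","tcp_pos","tool_rot","wrist_force","ft_torque","joint_pos")})
c=r.capture("wrist")
for k in("stop_face","carrier","knob_grip","rail"):
    for d in r.landmark_of(k,c)[:2]: print(k,np.round(d["point"],4),round(d["score"],2),proj(d["point"],c).round())
np.savez("w6.npz",**{k:c[k] for k in("image","K","extrinsics")})
cv2.imwrite("pics/w6.png",c["image"])
E
```

```text
{'time_s': np.float64(17.8), 'tcp_pos': array([ 0.467 , -0.0341,  0.1419]), 'tool_rot': array([ 1.799787e+02, -1.370000e-02,  9.803380e+01]), 'wrist_force': array([-0.2941,  0.3385,  0.9704]), 'ft_torque': array([ 0.0103, -0.0112,  0.0436]), 'joint_pos': array([-4.19110e+00,  9.80130e+00, -1.48028e+01,  6.53780e+01,
        1.79000e-02,  7.77751e+01])}
stop_face [0.4917 0.0595 0.0361] 0.71 [370.  99.]
carrier [0.4994 0.0149 0.0088] 0.86 [365. 161.]
carrier [0.6707 0.1135 0.0042] 0.72 [605.  64.]
knob_grip [ 0.4603 -0.0139  0.0583] 0.95 [312. 200.]
```

View pics/w6.png

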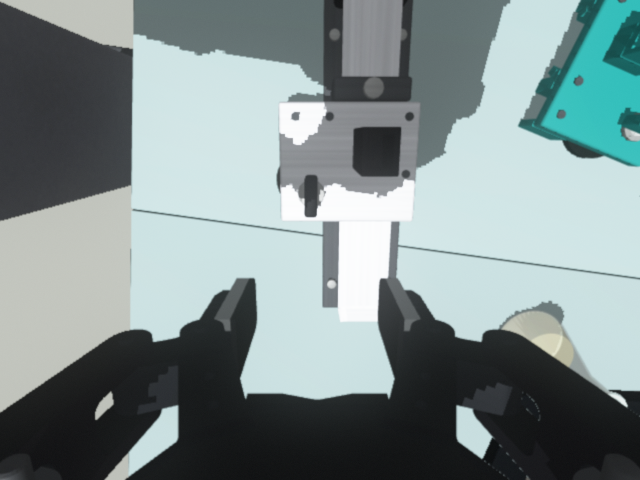

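The carrier sits home against the stop, with the deck front at v≈103 right at the stop (373,88). The knob wing is at (311,196), lying nearly along x. I'll refine the wing pose by matching its box projection.

```bash
python3 - <<'E'
from h import *
from scipy.optimize import minimize
c=np.load("w6.npz"); g=cv2.cvtColor(c["image"],cv2.COLOR_BGR2GRAY)
m=np.zeros_like(g); m[165:225,300:322]=(g[165:225,300:322]<75); n,l,s,_=cv2.connectedComponentsWithStats(m); k=1+np.argmax(s[1:,4]); m=(l==k); print(s[k]); m=cv2.GaussianBlur(m.astype(np.float32),(5,5),0)
def ren(p):
    S=4; o=np.zeros((480,640),np.uint8); ca,sa=np.cos(p[2]),np.sin(p[2])
    P=[proj(np.array([p[0]/1e3+a*ca-b*sa,p[1]/1e3+a*sa+b*ca,z]),c) for a in(-.014,.014) for b in(-.0045,.0045) for z in(.047,.065)]
    h=cv2.convexHull((np.array(P,np.float32)*16).round().astype(np.int32)); cv2.fillConvexPoly(o,h,1,shift=4); return cv2.GaussianBlur(o.astype(np.float32),(5,5),0)
best=min((minimize(lambda p:((ren(p)-m)**2).sum(),[460.5+dx,-12,np.radians(98-a)],method="Nelder-Mead",options=dict(initial_simplex=np.array([[460.5+dx,-12,np.radians(98-a)]]*4)+np.vstack([np.zeros(3),np.diag([2,2,.06])]))) for dx in(-1,1) for a in(0,6)),key=lambda q:q.fun)
print(best.x[:2],98-np.degrees(best.x[2]),best.fun,m.sum())
E
```

```text
[305 176  12  40 342]
[459.10153644 -10.92991767] -0.2588481342779687 173.24789428710938 342.0
```

```bash
python3 - <<'E'
from h import *
c=np.load("w6.npz"); g=c["image"][170:222:3,298:326:1].mean(2).astype(int)
for a in g[::2]: print(*a)
for u,v in((310.5,195.5),(310.5,176),(310.5,216)): print(back(np.array([[u,v]]),c,.065))
E
```

```text
146 147 147 147 148 147 147 146 147 147 147 147 146 147 147 147 146 146 147 147 147 147 147 146 146 147 146 148
147 148 147 149 147 146 141 106 70 61 60 58 59 59 60 59 59 64 83 126 145 147 147 148 148 148 147 148
140 141 141 139 133 118 84 62 60 58 60 58 59 60 60 60 60 59 62 82 105 124 137 140 141 142 141 140
133 115 108 109 109 107 82 63 61 61 61 61 62 61 60 61 61 61 63 83 103 109 113 113 111 145 239 250
170 117 110 110 111 107 83 63 63 62 62 62 63 63 63 61 63 62 66 85 111 161 211 226 226 217 194 241
251 237 212 205 227 231 167 78 63 63 64 64 64 72 76 75 73 69 71 96 119 179 212 220 227 247 252 252
252 252 252 252 252 249 195 88 66 76 81 81 80 77 77 74 72 70 75 135 225 233 232 248 252 252 252 252
253 253 253 253 252 244 174 85 80 82 83 82 81 77 76 75 73 74 127 241 252 252 252 252 252 252 252 252
251 251 251 251 251 251 251 251 250 250 249 248 248 248 248 248 249 250 251 251 251 251 251 251 251 251 251 251
[[ 0.45894148 -0.00982441  0.065     ]]
[[0.45715549 0.00320312 0.065     ]]
[[ 0.46087282 -0.02391217  0.065     ]]
```

Request:
{"op": "jog_arm", "data": {
  "increments": [
    [[3,-0.7,2.3,-1,0],[3,-0.7,2.3,-4,0],[3,-0.7,2.3,-7,0],[3,-0.7,2.3,-8.8,0],[3,-0.7,2.3,-9.5,0],[3,-0.7,2.3,-9.5,0],[3,-0.7,2.3,-9.5,0]]
  ],
  "grip_force": 20
}}

```text
time_s: 18.75
tcp_pos: [0.4605, -0.0111, 0.0476]
tool_rot: [180.0, 0.0, 98.1]
wrist_force: [-0.1, 0.2, 0.1]
opening: 0.03
grasp_force: 0.0
```

Request:
{"op": "jog_arm", "data": {
  "increments": [
    [[2,0,0,0,0],[1.4,0,0,0,0],[0.7,0,0,0,0],[0.7,0,0,0,0],[0.7,0,0,0,0],[0.7,0,0,0,0]]
  ],
  "grip_force": 25
}}

```text
time_s: 19.35
tcp_pos: [0.4598, -0.0112, 0.0469]
tool_rot: [-180.0, 0.0, 98.1]
wrist_force: [-0.0, 0.0, 0.3]
opening: 0.0069
grasp_force: 0.0
```

```bash
cat > st.py <<'E'
from h import *
s=r.get_state(); print({k:np.round(s[k],3) for k in("time_s","tcp_pos","tool_rot","wrist_force","ft_torque","opening","grasp_force")})
E
python3 st.py
```

```text
{'time_s': np.float64(19.35), 'tcp_pos': array([ 0.46 , -0.011,  0.047]), 'tool_rot': array([-179.999,    0.   ,   98.085]), 'wrist_force': array([-0.039,  0.004,  0.305]), 'ft_torque': array([-0.024,  0.044,  0.021]), 'opening': np.float64(0.007), 'grasp_force': np.float64(0.0)}
```

Request:
{"op": "jog_arm", "data": {
  "increments": [
    [[0.4,0,0,0,0],[0.2,0,0,0,0],[0,0,0,0,0],[0,0,0,0,0]]
  ],
  "grip_force": 25
}}

```text
time_s: 19.75
tcp_pos: [0.4598, -0.0111, 0.0468]
tool_rot: [-180.0, -0.0, 98.1]
wrist_force: [-0.7, -0.4, -0.2]
opening: -0.0001
grasp_force: 0.0
```

```bash
python3 st.py
```

```text
{'time_s': np.float64(19.75), 'tcp_pos': array([ 0.46 , -0.011,  0.047]), 'tool_rot': array([-1.79986e+02, -1.00000e-03,  9.80870e+01]), 'wrist_force': array([-0.715, -0.398, -0.188]), 'ft_torque': array([ 0.012, -0.004, -0.009]), 'opening': np.float64(-0.0), 'grasp_force': np.float64(0.0)}
```

```bash
python3 - <<'E'
from h import *
w=r.capture("wrist"); s=r.capture("scene")
for n,c in(("w",w),("s",s)):
    for k in("carrier","knob_grip"):
        for d in r.landmark_of(k,c)[:2]: print(n,k,np.round(d["point"],4),round(d["score"],2),proj(d["point"],c).round())
p=proj(np.array([.46,-.011,.056]),s).astype(int); print(p,proj(np.array([.46,-.011,.056]),w))
t=proj(np.array([.46,-.011,.047]),s);print(t)
a=cv2.resize(w["image"][120:360,200:440],(400,400)); b=cv2.resize(s["image"][p[1]-50:p[1]+50,p[0]-50:p[0]+50],(400,400),interpolation=cv2.INTER_CUBIC)
cv2.imwrite("pics/c7.png",np.hstack([a,b]))
E
```

```text
w carrier [0.4985 0.0147 0.0062] 0.7 [389. 214.]
w knob_grip [ 0.4601 -0.0125  0.0573] 0.59 [318. 282.]
s carrier [ 6.733e-01  1.124e-01 -5.000e-04] 0.68 [305. 204.]
s carrier [0.4977 0.0188 0.0098] 0.58 [286. 253.]
s knob_grip [ 0.4588 -0.0159  0.058 ] 0.54 [285. 253.]
[283 252] [317.95493115 277.66304078]
[283.85959566 255.1968045 ]
```

View pics/c7.png

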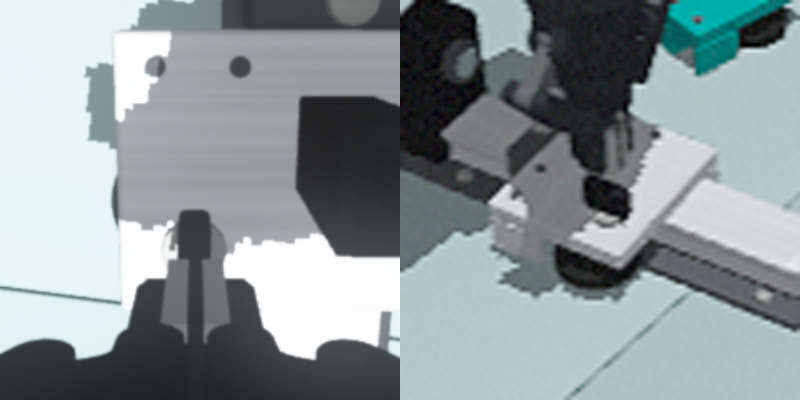

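The fingers shut above the wing. In both views (wrist crop 195,240; scene crop 605,197) the wing stands uncovered below the fingertips. I'll reopen and go down carefully, watching the force.

Request:
{"op": "jog_arm", "data": {
  "increments": [
    [[1.5,0,0,0,0],[3,0,0,0,0],[3,0,0,0,0],[3,0,0,0,0],[3,0,0,-0.2,0],[3,0,0,-0.4,0],[3,0,0,-0.6,0],[3,0,0,-0.7,0],[3,0,0,-0.7,0]]
  ]
}}

```text
time_s: 20.95
tcp_pos: [0.4597, -0.0111, 0.0397]
tool_rot: [-180.0, -0.0, 98.1]
wrist_force: [0.4, 0.3, 0.6]
opening: 0.0302
grasp_force: 0.0
```

```bash
python3 st.py; python3 - <<'E'
from h import *
c=r.capture("wrist"); im=c["image"]; s=r.get_state()
from scipy.spatial.transform import Rotation as Ro
cv2.imwrite("pics/raw8.png",im)
g=im.mean(2)
# silhouette: for each column near the fingers, first dark->grey finger row, along with profile across at rows
for v in range(240,345,8): print(v,*g[v,262:374:4].astype(int))
E
```

```text
{'time_s': np.float64(20.95), 'tcp_pos': array([ 0.46 , -0.011,  0.04 ]), 'tool_rot': array([-1.79971e+02, -5.00000e-03,  9.80870e+01]), 'wrist_force': array([0.374, 0.346, 0.645]), 'ft_torque': array([ 0.021, -0.011,  0.002]), 'opening': np.float64(0.03), 'grasp_force': np.float64(0.0)}
240 241 95 153 166 166 166 165 165 165 164 163 163 163 163 163 163 163 162 161 161 160 160 161 161 161 161 160 160
248 241 110 150 168 169 167 167 169 167 167 166 166 165 165 165 166 166 166 165 165 165 165 165 165 165 165 165 165
256 240 237 184 159 159 158 158 157 157 158 158 134 56 54 54 55 87 157 156 157 156 156 156 156 157 156 157 157
264 241 241 234 164 163 164 164 162 162 149 119 85 58 57 57 58 62 118 147 162 162 162 162 162 162 161 161 161
272 240 241 237 254 254 222 163 161 161 119 241 190 59 61 59 59 66 121 120 224 254 253 252 232 160 159 160 160
280 134 114 114 83 62 254 254 254 249 238 243 212 63 63 61 62 72 234 233 254 254 254 254 136 60 113 112 113
288 114 113 111 62 62 254 254 254 254 254 239 137 63 63 63 62 80 144 254 254 254 254 254 107 62 78 114 114
296 113 112 66 61 62 254 254 254 254 254 254 186 81 82 79 73 219 254 254 254 254 254 254 93 62 62 113 114
304 113 106 60 59 61 253 254 254 254 254 254 184 80 79 77 73 223 254 254 254 254 254 254 81 62 62 66 114
312 111 58 57 59 58 228 245 244 245 245 244 117 79 78 74 71 198 241 231 233 232 232 232 66 61 61 60 101
320 129 60 55 56 57 227 238 238 238 238 238 237 186 186 177 191 238 234 129 130 127 126 127 62 60 58 62 108
328 55 57 54 53 55 236 237 237 237 237 238 238 238 238 238 238 238 235 128 128 126 124 125 82 57 56 60 59
336 51 54 51 53 104 237 237 237 237 237 237 238 237 238 237 238 237 219 127 127 125 125 124 120 53 54 57 56
344 48 51 51 49 230 237 237 237 238 237 237 237 237 237 237 237 238 218 127 126 124 123 123 121 77 52 54 52
```

Request:
{"op": "jog_arm", "data": {
  "increments": [
    [[3,0,0,-0.2,0],[3,0,0,-0.4,0],[3,0,0,-0.6,0],[3,0,0,-0.8,0],[3,0,0,-1,0],[3,0,0,-1,0]]
  ]
}}

```text
time_s: 21.6
tcp_pos: [0.4596, -0.0111, 0.0296]
tool_rot: [-180.0, -0.0, 98.1]
wrist_force: [-0.1, 0.2, 0.4]
opening: 0.0298
grasp_force: 0.0
```

Request:
{"op": "jog_arm", "data": {
  "increments": [
    [[2,0,0,0,0],[1.5,0,0,0,0],[1.1,0,0,0,0],[0.7,0,0,0,0],[0.7,0,0,0,0],[0.7,0,0,0,0]]
  ],
  "grip_force": 25
}}

```text
time_s: 22.2
tcp_pos: [0.4597, -0.0113, 0.03]
tool_rot: [-180.0, 0.0, 98.1]
wrist_force: [-2.5, -2.7, 4.4]
opening: 0.0078
grasp_force: 25.0
```

```bash
python3 st.py
```

```text
{'time_s': np.float64(22.2), 'tcp_pos': array([ 0.46 , -0.011,  0.03 ]), 'tool_rot': array([-1.79991e+02,  1.90000e-02,  9.80800e+01]), 'wrist_force': array([-2.473, -2.717,  4.442]), 'ft_torque': array([-0.314,  0.432, -0.023]), 'opening': np.float64(0.008), 'grasp_force': np.float64(25.035)}
```

Wing gripped. Now turn clockwise: 20° first, then small steps with the torque watched.

Request:
{"op": "jog_arm", "data": {
  "increments": [
    [[0.7,0,0,0,-0.6],[0.7,0,0,0,-1.2],[0.7,0,0,0,-1.8],[0.7,0,0,0,-2.4],[0.7,0,0,0,-2.4]]
  ]
}}

```text
time_s: 22.7
tcp_pos: [0.4598, -0.0113, 0.03]
tool_rot: [-180.0, 0.0, 78.8]
wrist_force: [-2.2, -1.9, 4.3]
opening: 0.0081
grasp_force: 25.1
```

```bash
python3 st.py
```

```text
{'time_s': np.float64(22.7), 'tcp_pos': array([ 0.46 , -0.011,  0.03 ]), 'tool_rot': array([-1.8000e+02,  1.6000e-02,  7.8811e+01]), 'wrist_force': array([-2.237, -1.875,  4.298]), 'ft_torque': array([-0.425,  0.36 ,  0.   ]), 'opening': np.float64(0.008), 'grasp_force': np.float64(25.078)}
```

Request:
{"op": "jog_arm", "data": {
  "increments": [
    [[0.7,0,0,0,-0.25],[0.7,0,0,0,-0.5],[0.7,0,0,0,-0.5]]
  ]
}}

```text
time_s: 23.0
tcp_pos: [0.4598, -0.0113, 0.03]
tool_rot: [180.0, 0.0, 75.0]
wrist_force: [-1.7, -1.2, 5.1]
opening: 0.0075
grasp_force: 25.1
```

```bash
python3 st.py
```

```text
{'time_s': np.float64(23.0), 'tcp_pos': array([ 0.46 , -0.011,  0.03 ]), 'tool_rot': array([1.79999e+02, 1.60000e-02, 7.49780e+01]), 'wrist_force': array([-1.727, -1.215,  5.12 ]), 'ft_torque': array([-0.449,  0.461, -0.071]), 'opening': np.float64(0.008), 'grasp_force': np.float64(25.139)}
```

Request:
{"op": "jog_arm", "data": {
  "increments": [
    [[0.7,0,0,0,-0.25],[0.7,0,0,0,-0.5],[0.7,0,0,0,-0.5]]
  ]
}}

```text
time_s: 23.3
tcp_pos: [0.4598, -0.0113, 0.03]
tool_rot: [180.0, 0.0, 71.0]
wrist_force: [-2.6, -2.1, 5.4]
opening: 0.0084
grasp_force: 25.2
```

```bash
python3 st.py
```

```text
{'time_s': np.float64(23.3), 'tcp_pos': array([ 0.46 , -0.011,  0.03 ]), 'tool_rot': array([1.79998e+02, 1.40000e-02, 7.09830e+01]), 'wrist_force': array([-2.586, -2.087,  5.357]), 'ft_torque': array([-0.493,  0.491, -0.069]), 'opening': np.float64(0.008), 'grasp_force': np.float64(25.172)}
```

Request:
{"op": "jog_arm", "data": {
  "increments": [
    [[0.7,0,0,0,-0.2],[0.7,0,0,0,-0.4],[0.7,0,0,0,-0.4]]
  ]
}}

```text
time_s: 23.6
tcp_pos: [0.4598, -0.0113, 0.03]
tool_rot: [180.0, 0.0, 67.8]
wrist_force: [-2.0, -1.8, 4.7]
opening: 0.0078
grasp_force: 25.2
```

```bash
cat > t.py <<'E'
from rig import r
s=r.get_state(); print(round(s["time_s"],2),"cw deg",round(98.08-s["tool_rot"][2],2),"tau",s["ft_torque"].round(3),"F",s["wrist_force"].round(1),"j6tau",round(s["tau"][5],3))
E
python3 t.py
```

```text
23.6 cw deg 30.28 tau [-0.527  0.413  0.024] F [-2.  -1.8  4.7] j6tau 0.33
```

Request:
{"op": "jog_arm", "data": {
  "increments": [
    [[0.7,0,0,0,-0.2],[0.7,0,0,0,-0.4],[0.7,0,0,0,-0.4]]
  ]
}}

```text
time_s: 23.9
tcp_pos: [0.4598, -0.0113, 0.03]
tool_rot: [180.0, 0.0, 64.6]
wrist_force: [-2.9, -2.2, 5.4]
opening: 0.0081
grasp_force: 25.2
```

```bash
python3 t.py
```

```text
23.9 cw deg 33.48 tau [-0.525  0.412 -0.   ] F [-2.9 -2.2  5.4] j6tau 0.33
```

Request:
{"op": "jog_arm", "data": {
  "increments": [
    [[0.7,0,0,0,-0.2],[0.7,0,0,0,-0.4],[0.7,0,0,0,-0.4]]
  ]
}}

```text
time_s: 24.2
tcp_pos: [0.4599, -0.0113, 0.03]
tool_rot: [180.0, 0.0, 61.4]
wrist_force: [-1.5, -2.5, 4.9]
opening: 0.0079
grasp_force: 25.2
```

```bash
python3 t.py
```

```text
24.2 cw deg 36.69 tau [-0.543  0.409  0.003] F [-1.5 -2.5  4.9] j6tau 0.33
```

Request:
{"op": "jog_arm", "data": {
  "increments": [
    [[0.7,0,0,0,-0.2],[0.7,0,0,0,-0.4],[0.7,0,0,0,-0.4]]
  ]
}}

```text
time_s: 24.5
tcp_pos: [0.4599, -0.0113, 0.03]
tool_rot: [180.0, 0.0, 58.2]
wrist_force: [-2.4, -3.3, 5.1]
opening: 0.0079
grasp_force: 25.2
```

```bash
python3 t.py
```

```text
24.5 cw deg 39.88 tau [-0.437  0.407  0.027] F [-2.4 -3.3  5.1] j6tau 0.33
```

Request:
{"op": "jog_arm", "data": {
  "increments": [
    [[0.7,0,0,0,-0.2],[0.7,0,0,0,-0.4],[0.7,0,0,0,-0.4]]
  ]
}}

```text
time_s: 24.8
tcp_pos: [0.4599, -0.0113, 0.03]
tool_rot: [180.0, 0.0, 55.0]
wrist_force: [-2.1, -2.5, 6.1]
opening: 0.0078
grasp_force: 25.2
```

```bash
python3 t.py
```

```text
24.8 cw deg 43.08 tau [-0.545  0.411 -0.004] F [-2.1 -2.5  6.1] j6tau 0.33
```

Request:
{"op": "jog_arm", "data": {
  "increments": [
    [[0.7,0,0,0,-0.2],[0.7,0,0,0,-0.4],[0.7,0,0,0,-0.4]]
  ]
}}

```text
time_s: 25.1
tcp_pos: [0.4599, -0.0113, 0.03]
tool_rot: [180.0, 0.0, 51.8]
wrist_force: [-1.9, -2.9, 5.4]
opening: 0.0079
grasp_force: 25.2
```

```bash
python3 t.py
```

```text
25.1 cw deg 46.31 tau [-0.52  0.45 -0.01] F [-1.9 -2.9  5.4] j6tau 0.328
```

Request:
{"op": "jog_arm", "data": {
  "increments": [
    [[0.7,0,0,0,-0.2],[0.7,0,0,0,-0.4],[0.7,0,0,0,-0.4]]
  ]
}}

```text
time_s: 25.4
tcp_pos: [0.4599, -0.0113, 0.03]
tool_rot: [180.0, 0.0, 48.6]
wrist_force: [-1.9, -2.6, 5.1]
opening: 0.0083
grasp_force: 25.2
```

```bash
python3 t.py
```

```text
25.4 cw deg 49.51 tau [-0.531  0.386 -0.004] F [-1.9 -2.6  5.1] j6tau 0.33
```

Request:
{"op": "jog_arm", "data": {
  "increments": [
    [[0.7,0,0,0,-0.2],[0.7,0,0,0,-0.4],[0.7,0,0,0,-0.4]]
  ]
}}

```text
time_s: 25.7
tcp_pos: [0.4599, -0.0113, 0.03]
tool_rot: [180.0, 0.0, 45.4]
wrist_force: [-1.5, -2.8, 5.2]
opening: 0.0078
grasp_force: 25.2
```

```bash
python3 t.py
```

```text
25.7 cw deg 52.71 tau [-0.511  0.432  0.005] F [-1.5 -2.8  5.2] j6tau 0.33
```

Request:
{"op": "jog_arm", "data": {
  "increments": [
    [[0.7,0,0,0,-0.2],[0.7,0,0,0,-0.4],[0.7,0,0,0,-0.4]]
  ]
}}

```text
time_s: 26.0
tcp_pos: [0.4599, -0.0113, 0.03]
tool_rot: [180.0, 0.0, 42.2]
wrist_force: [-2.3, -2.5, 4.9]
opening: 0.0079
grasp_force: 25.2
```

```bash
python3 t.py
```

```text
26.0 cw deg 55.91 tau [-0.565  0.465  0.037] F [-2.3 -2.5  4.9] j6tau 0.341
```

Request:
{"op": "jog_arm", "data": {
  "increments": [
    [[0.7,0,0,0,-0.2],[0.7,0,0,0,-0.4],[0.7,0,0,0,-0.4]]
  ]
}}

```text
time_s: 26.3
tcp_pos: [0.4596, -0.0111, 0.03]
tool_rot: [-180.0, 0.0, 39.0]
wrist_force: [-2.4, -2.3, 5.8]
opening: 0.0083
grasp_force: 25.3
```

```bash
python3 t.py
```

```text
26.3 cw deg 59.1 tau [-0.27   0.625  0.028] F [-2.4 -2.3  5.8] j6tau 0.378
```

Request:
{"op": "jog_arm", "data": {
  "increments": [
    [[0.7,0,0,0,-0.2],[0.7,0,0,0,-0.2]]
  ]
}}

```text
time_s: 26.5
tcp_pos: [0.4595, -0.0111, 0.03]
tool_rot: [-180.0, 0.0, 37.4]
wrist_force: [-3.5, -0.7, 6.6]
opening: 0.0081
grasp_force: 25.3
```

```bash
python3 t.py
```

```text
26.5 cw deg 60.69 tau [-0.256  0.674  0.058] F [-3.5 -0.7  6.6] j6tau 0.39
```

Request:
{"op": "jog_arm", "data": {
  "increments": [
    [[0.7,0,0,0,-0.2],[0.7,0,0,0,-0.2]]
  ]
}}

```text
time_s: 26.7
tcp_pos: [0.4595, -0.0111, 0.03]
tool_rot: [-180.0, 0.0, 35.8]
wrist_force: [-3.6, -1.6, 6.9]
opening: 0.0078
grasp_force: 25.3
```

```bash
python3 t.py
```

```text
26.7 cw deg 62.29 tau [-0.321  0.686  0.128] F [-3.6 -1.6  6.9] j6tau 0.414
```

Request:
{"op": "jog_arm", "data": {
  "increments": [
    [[0.7,0,0,0,-0.2],[0.7,0,0,0,-0.2]]
  ]
}}

```text
time_s: 26.9
tcp_pos: [0.4595, -0.0111, 0.03]
tool_rot: [-180.0, 0.0, 34.2]
wrist_force: [-3.4, -1.6, 7.4]
opening: 0.0078
grasp_force: 25.4
```

```bash
python3 t.py
```

```text
26.9 cw deg 63.88 tau [-0.285  0.702  0.153] F [-3.4 -1.6  7.4] j6tau 0.507
```

Request:
{"op": "jog_arm", "data": {
  "increments": [
    [[0.7,0,0,0,-0.2],[0.7,0,0,0,-0.2]]
  ]
}}

```text
time_s: 27.1
tcp_pos: [0.4594, -0.0111, 0.03]
tool_rot: [-180.0, 0.0, 32.6]
wrist_force: [-3.4, -1.7, 5.7]
opening: 0.0082
grasp_force: 25.4
```

```bash
python3 t.py
```

```text
27.1 cw deg 65.49 tau [-0.358  0.715  0.084] F [-3.4 -1.7  5.7] j6tau 0.406
```

Request:
{"op": "jog_arm", "data": {
  "increments": [
    [[0.7,0,0,0,0]]
  ]
}}

```text
time_s: 27.2
tcp_pos: [0.4595, -0.0111, 0.03]
tool_rot: [-180.0, 0.0, 32.6]
wrist_force: [-3.4, -2.2, 7.9]
opening: 0.0082
grasp_force: 25.4
```

```bash
python3 t.py
```

```text
27.2 cw deg 65.45 tau [-0.379  0.741  0.125] F [-3.4 -2.2  7.9] j6tau 0.109
```

Request:
{"op": "jog_arm", "data": {
  "increments": [
    [[0.7,0,0,0,-0.2],[0.7,0,0,0,-0.2]]
  ]
}}

```text
time_s: 27.4
tcp_pos: [0.4595, -0.0111, 0.03]
tool_rot: [-180.0, 0.0, 31.0]
wrist_force: [-3.3, -1.6, 5.6]
opening: 0.0079
grasp_force: 25.5
```

```bash
python3 t.py; python3 -c "
from rig import r
r.capture('wrist')"; python3 t.py
```

```text
27.4 cw deg 67.08 tau [-0.279  0.714  0.209] F [-3.3 -1.6  5.6] j6tau 0.603
27.45 cw deg 67.04 tau [-0.347  0.809  0.274] F [-2.5 -1.2  7. ] j6tau 0.387
```

```bash
cat > tm.py <<'E'
from rig import r
import numpy as np
a=[]
for _ in range(8): r.capture("wrist"); a.append(r.get_state()["ft_torque"][2])
print(np.mean(a).round(3),np.std(a).round(3),round(98.08-r.get_state()["tool_rot"][2],2))
E
python3 tm.py
```

```text
0.271 0.039 67.03
```

Request:
{"op": "jog_arm", "data": {
  "increments": [
    [[0.7,0,0,0,-0.2],[0.7,0,0,0,-0.2]]
  ]
}}

```text
time_s: 28.05
tcp_pos: [0.4594, -0.0111, 0.03]
tool_rot: [-180.0, 0.0, 29.4]
wrist_force: [-3.7, -1.2, 7.1]
opening: 0.0079
grasp_force: 25.5
```

```bash
python3 tm.py
```

```text
0.232 0.027 68.63
```

Torque is about 0.25 Nm, 12° past first cam contact, which is firm. Releasing and lifting.

Request:
{"op": "jog_arm", "data": {
  "increments": [
    [[1.2,0,0,0,0],[1.8,0,0,0,0],[2.2,0,0,0,0],[2.2,0,0,0,0],[2.2,0,0,0,0],[2.2,0,0,1,0],[2.2,0,0,4,0],[2.2,0,0,8,0],[2.2,0,0,11,0],[2.2,0,0,12,0],[2.2,0,0,12,0]]
  ]
}}

```text
time_s: 29.55
tcp_pos: [0.4608, -0.0112, 0.1516]
tool_rot: [179.9, -0.2, 29.3]
wrist_force: [-0.1, -0.2, 1.1]
opening: 0.0218
grasp_force: 0.0
```

```bash
python3 st.py; python3 - <<'E'
from h import *
for n in("wrist","scene","top"):
    c=r.capture(n)
    for k in("stop_face","carrier","knob_grip","flask","slides","dish"):
        for d in r.landmark_of(k,c)[:1]: print(n,k,np.round(d["point"],4),round(d["score"],2))
    if n=="wrist":
        cv2.imwrite("pics/w9.png",c["image"]); np.savez("w9.npz",**{k:c[k] for k in("image","K","extrinsics")})
        # wing angle: dark blob near the knob axis
        g=c["image"].mean(2); p=proj(np.array([.4595,-.0111,.065]),c).astype(int); m=np.zeros((480,640),np.uint8); m[p[1]-24:p[1]+24,p[0]-24:p[0]+24]=g[p[1]-24:p[1]+24,p[0]-24:p[0]+24]<80
        N,l,s,_=cv2.connectedComponentsWithStats(m); kk=1+np.argmax(s[1:,4]); v,u=np.where(l==kk); X=back(np.c_[u,v].astype(float),c,.065)[:,:2]*1e3
        print("wing",p,s[kk],cv2.minAreaRect(X.astype(np.float32)))
E
```

```text
{'time_s': np.float64(29.55), 'tcp_pos': array([ 0.461, -0.011,  0.152]), 'tool_rot': array([ 1.79909e+02, -1.65000e-01,  2.92910e+01]), 'wrist_force': array([-0.069, -0.153,  1.105]), 'ft_torque': array([-0.002, -0.044,  0.018]), 'opening': np.float64(0.022), 'grasp_force': np.float64(0.0)}
wrist stop_face [0.4926 0.0587 0.035 ] 0.81
wrist carrier [0.4974 0.0148 0.0098] 0.93
wrist knob_grip [ 0.461  -0.0127  0.0558] 0.92
wrist flask [ 0.6825 -0.1268 -0.0021] 0.78
wrist dish [0.3948 0.2239 0.0004] 0.92
wing [315 229] [311 209   9   3  21] ((471.613525390625, -3.579293966293335), (1.448898434638977, 5.697657585144043), 29.299230575561523)
scene stop_face [0.4895 0.0603 0.037 ] 0.6
scene carrier [ 0.6724  0.1109 -0.0007] 0.87
scene knob_grip [0.6896 0.072  0.049 ] 0.64
scene flask [ 0.6845 -0.1241 -0.0012] 0.8
scene slides [ 0.6611 -0.372  -0.0008] 0.96
scene dish [0.3866 0.2258 0.0011] 0.71
top carrier [ 0.6748  0.1128 -0.0031] 0.64
top knob_grip [0.6863 0.0691 0.0451] 0.47
top flask [ 0.6844 -0.1338  0.0011] 0.77
top slides [ 0.6611 -0.3762 -0.0031] 0.62
top dish [0.3924 0.2211 0.0036] 0.62
```

Released. One numeric check of the gap between deck front and stop, sampled along the rail in the last wrist picture.

```bash
python3 - <<'E'
from h import *
o=np.array([.4985,.0123]); th=np.radians(98.05); ex=np.array([np.cos(th),np.sin(th)]); ey=np.array([-ex[1],ex[0]])
c=np.load("w9.npz"); g=c["image"].mean(2).astype(np.float32)
xs=np.arange(.034,.068,.001)
for y in(-.015,-.01,.012,.016,.022):
    P=np.array([proj(np.append(o+x*ex+y*ey,.043),c) for x in xs],np.float32)
    print(y,*cv2.remap(g,P[:,:1],P[:,1:],cv2.INTER_LINEAR).ravel().astype(int))
# deck side angle: sample left deck edge (y=+64) transversally
for x in(-.03,-.01,.01,.03):
    ys=np.arange(.056,.072,.0005); P=np.array([proj(np.append(o+x*ex+y*ey,.042),c) for y in ys],np.float32)
    v=cv2.remap(g,P[:,:1],P[:,1:],cv2.INTER_LINEAR).ravel(); i=abs(np.diff(v)).argmax(); print("edge y mm at x",x,ys[i]*1e3,round(abs(np.diff(v)).max()))
E
```

```text
-0.015 149 149 152 152 150 149 150 151 154 155 151 127 77 56 58 59 60 59 60 60 60 58 57 56 57 57 56 61 115 147 148 149 149 148
-0.01 149 149 151 150 149 149 150 150 152 154 151 128 76 56 58 60 60 60 60 60 59 58 57 57 57 57 57 62 105 137 139 139 139 140
0.012 131 148 150 151 148 147 148 149 151 153 150 130 82 60 61 62 63 63 63 63 62 61 60 60 60 61 59 65 108 146 148 148 148 148
0.016 133 148 150 150 149 147 147 149 151 152 149 129 79 62 62 64 64 64 65 64 63 62 62 62 62 62 61 66 105 137 141 140 140 140
0.022 148 148 152 151 149 147 149 149 151 152 150 132 86 64 65 66 66 66 66 65 65 63 63 63 64 63 63 61 60 60 61 61 61 60
edge y mm at x -0.03 64.5 8
edge y mm at x -0.01 64.0 7
edge y mm at x 0.01 64.0 6
edge y mm at x 0.03 64.5 7
```

```bash
python3 -c "
from rig import r
print(r.job_done())"
```

```text
the job is handed in; nothing more can be done
None
```

The job is handed in at about 30 s of the 72 s allowed; no verdict came back. The carrier is on the rail against the stop (pressed home with about 10 N, no gap visible) and clamped at about 0.25 Nm. It was released with the arm clear, and the flask, slide box and dish were not disturbed.

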